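Hold the tea drawer's key release open

TASK

Unlock the tea-ware drawer from its release box: first swing the box's lever until it points at the middle of the three studs. Then take the key from its wooden stand, push it fully home in the lock past the sticky pins before turning it, turn it clockwise a quarter turn to its stop, and finish still holding it there, because the lock springs back when let go. Leave the lever at that stud and do not shift the gaiwan, strainer, cup or canister.

Things in the scene. Friction and masses are not known exactly. Their poses are not given: they have to be found in the camera images.
- lockbox: Aluminium release box fixed to the desk, 150 (x) x 270 (y) x 60 mm high; origin: centre of its underside. On its flat top: a round brass key lock at its own (0, -85) mm and a lever pivoted at (45, 35) mm with three brass studs (12 mm across, 8 mm high) on an arc of 96 mm radius about the pivot
- lever (a joint): Angle of the flat steel lever about its vertical pivot, rad, 0 to 1.8, counter-clockwise from above. 0: points along the box's +y; pi/2: along the box's -x. It points at the studs at 0.524, 1.047 (middle) and 1.571. Starts between 0 and 0.7, moves with about 2 N at its knob, stays where left
- lever_knob (a point): Point on the lever's knob, an upright black post 16 mm in diameter, 72 mm from the pivot, rising to 44 mm above the box's top; the lever bar's upper face is 12 mm above the box's top. This point is on the post's axis, 32 mm above the box's top, and moves with the lever
- lever_pivot (a point): The lever's vertical pivot axis at the level of the box's top face; fixed to the box, axes as the box's
- stud_mid (a point): Centre of the top of the middle stud, 8 mm above the box's top
- keyway (a point): Centre of the keyway's mouth on the plug's face, 3 mm above the box's top. Turns with the plug: x along the slot, z up. Slot straight down, 17.5 x 6.5 mm, mouth bevelled 2.5 mm, 39 mm deep. Two spring pins at the slot's ends, 13 and 25 mm down, resist the key with some 3 to 16 N and may stick; rocking the key a few degrees helps
- plug (a joint): Turn of the lock plug, rad, clockwise from above: 0 at rest (slot along the box's x), stop at 1.45 (the quarter turn). A spring returns it with about 0.02 to 0.14 N m when it is not held. The key has about 0.1 rad of play in the slot
- key: 70 g key, blade down in its stand. Origin: centre of its shoulder's underside, at point keyway when fully home; z up, x along the blade's width. Blade 16 (x) x 5 mm, 33 mm long, last 11 mm tapering to 8 x 4. Shoulder 24 x 12, 6 high. Bow: black disc 38 mm across, 10 thick (y), flat faces, top at 42 mm: pinch across y, 26 mm above the origin. Same after a half turn about z
- keystand: Wooden block 62 x 62 x 42 mm fixed to the desk, origin at the centre of its underside; the key stands in a slot in the middle of its top, 18 x 7 mm and 39 mm deep, its long side along the block's x, shoulder resting on the top
- gaiwan: Bystander: lidded stoneware tea bowl on a saucer, 104 mm across, 88 mm high, loose; origin under its centre
- strainer: Bystander: round steel tea strainer 68 mm across, 30 mm high, handle reaching 99 mm along its x; loose; origin under the centre of the bowl
- cup: Bystander: white porcelain cup 64 mm across, 45 mm high, loose; origin under its centre
- canister: Bystander: dark steel tea canister 68 mm across, 100 mm high, loose; origin under its centre

How it is judged:
On the way, in this order (a step that is already met when the one before it is completed fails the run):
1. the lever points at the middle stud (within 0.12 rad of 1.047) (value of joint lever between 0.927 and 1.167 rad and velocity of joint lever below 0.1 rad/s), for 0.3 s.
2. the key is fully home in the lock, not yet turned (z of key in the frame of keyway below 0.004 m and horizontal distance between key and keyway below 0.004 m and angle between the z axis of key and the z axis of keyway, either way round below 0.12 rad and value of joint plug below 0.4 rad), for 0.1 s.
3. the key, home, is turned a quarter to its stop (z of key in the frame of keyway below 0.004 m and horizontal distance between key and keyway below 0.004 m and angle between the z axis of key and the z axis of keyway, either way round below 0.12 rad and value of joint plug above 1.25 rad), for 0.2 s.
At the end, for the whole second after the job is handed in: The key is home in the lock (shoulder within 4 mm of the plug's face, within 4 mm of its centre, upright within 0.12 rad), the plug is held turned at least 1.25 rad of its 1.45 by fingers that grip the key (more than 1 N), and the lever points at the middle stud within 0.12 rad (all of step 3 and value of joint lever between 0.927 and 1.167 rad and contact force between the fingers and key above 1 N); the arm keeps its last pose, push and grip.
It fails at once if the gaiwan is shifted more than 25 mm or knocked over (distance of gaiwan from where it was at the start of the episode above 0.025 m or angle between gaiwan's own z axis and vertical above 0.4 rad).
It fails at once if the strainer is shifted more than 25 mm or knocked over (distance of strainer from where it was at the start of the episode above 0.025 m or angle between strainer's own z axis and vertical above 0.4 rad).
It fails at once if the cup is shifted more than 25 mm or knocked over (distance of cup from where it was at the start of the episode above 0.025 m or angle between cup's own z axis and vertical above 0.4 rad).
It fails at once if the canister is shifted more than 25 mm or knocked over (distance of canister from where it was at the start of the episode above 0.025 m or angle between canister's own z axis and vertical above 0.4 rad).
It fails at once if the lock is turned by more than 0.6 rad while the key is not home (value of joint plug above 0.6 rad and not (z of key in the frame of keyway below 0.004 m and horizontal distance between key and keyway below 0.004 m and angle between the z axis of key and the z axis of keyway, either way round below 0.12 rad)).
It also fails if it takes over 70 s, if anything falls off the work surface, if the arm or the gripper's body presses on something with over 40 N, if the wrist force passes 120 N, or if a joint passes its speed limit or range.

ROBOT

A 7-joint arm with a two-finger parallel gripper is mounted at the origin on the work surface. World frame = base frame: x ahead of the robot, y to its left, z up, the work surface at z = 0. Lengths are in m, angles in rad, forces in N, time in s.
With the tool pointing down it reaches from about 0.35 to 0.9 m from the base axis. Payload 8.1 kg.
Tool frame: the origin (TCP) lies on the mounting face of the last link; the fingertips stand 178 mm ahead of it and the grasp point (between the pads) lies 159 mm ahead of it (bot.grasp_offset is the distance from the TCP to the grasp point, in m); z points along the fingers, y is the direction in which the jaws open and shut (so a half turn about z gives the same grasp; the last joint's range is limited). The gripper opens to 92 mm and grips with 3 to 60 N. Pads are 19 mm wide; open, the fingers measure 130 mm over their backs; the gripper's body (75 mm by 190 mm) begins 47 mm behind the grasp point.
Start: joints at [1.091, 0.434, 0.025, 1.573, -0.012, 1.134, -0.075], TCP at [0.23, -0.581, 0.405] pointing down, gripper open.
Joint ranges: [-2.62, 2.62], [-0.44, 2.09], [-1.27, 1.32], [0.08, 2.57], [-1.32, 4.46], [0.12, 2], [-2.74, 2.74]. Speed limits (rad/s): [2.22, 2.22, 3.01, 3.01, 3.14, 3.14, 3.14].

INTERFACE

Orientations are given as a unit quaternion [w, x, y, z].
In Python, from plant import get_obs, imaging, order, bot gives the robot as it stands.
- The arm moves only by the shell command python3 -m inch 'ROWS' [OPENING] [FORCE]. ROWS is JSON, a list that holds one entry, the list of rows, each a list of 6 numbers: the shift along the tool's x, y, z in units of 25 mm (1.0 is 25 mm), then the turn, a rotation vector about the tool's x, y, z in units of 5 degrees (1.0 is 5 degrees). A call has 1 to 8 rows; each row shifts and turns the commanded pose from where the row before left it, along the tool's axes as they then stand; what a row does not reach is not made up. A row lasts 1/10 s, in which the tool goes at most 50 mm and 8.59 degrees, less where a joint would pass 70% of its speed; a pose out of reach is approached as far as the arm can. A call is refused whole if a number of a shift passes 1 or a number of a turn 1, either way. A call with a gripper value outside its range is refused whole. OPENING is the closure, from 0 (fully open) to 1 (shut), set as the call begins (- or left out, the last holds). The fingers move at their own pace and stop on an object; FORCE is the grip in N (left out, the last holds). Time passes only in rows, so rows that do not move let the fingers close. It gives the time, the measured TCP pose, the force and the opening at its end, in the units of the state.
- get_obs(): the state, without advancing time (a new reading comes with each control period).
- imaging.read_camera(name): name is "scene" or "top" or "wrist"; returns the picture (384x512x3 uint8, blue, green, red); there is no depth.
- imaging.get_calibration(name): a dict with "mtx" (3x3 intrinsics, pixels), "camera_from_world" (4x4, takes a point from world to camera coordinates). Camera axes: x right, y down, z forward; pixel columns grow to the right and rows downward; lengths in m; the calibration is good to about 2 mm. A picture is of the moment at which its call begins: read the wrist's pose just before it. get_calibration takes no time and is no camera call; for the wrist camera it gives the pose at the moment of the call.
- order.finish_job(): hands the job in, once; it reports no verdict.
The state is a dict: "time_s": time; "joint_pos": joint angles; "qd": joint speeds; "tau": joint torques, N m; "eef_pos": TCP position; "eef_rot": TCP orientation; "wrist_force": force on the tool from outside, world axes, zero at the start; "wrist_torque": the same for the moment, N m; "finger_gap": finger opening in m.
Only numpy, scipy, OpenCV 4.12 (cv2) and the standard library are available. Lean on these libraries where they do the work, as an engineer would, in place of code of your own. Each camera call takes 0.05 s, during which the arm holds its last target.

## Working session

There is one attempt and no reset: what is moved stays moved. The work goes in short steps, Python scripts to look and compute and a shell command to move; the robot and the scene stay as the last step left them, time stands still between calls to the robot, and variables do not carry over. Pictures are saved under pics/ and viewed, and the job is handed in when it is done.

```bash
ls; mkdir -p pics
cat > h.py <<'E'
import numpy as np, cv2
from plant import get_obs, imaging, order, bot
def snap(name,fn):
    c=imaging.get_calibration(name); im=imaging.read_camera(name); cv2.imwrite('pics/'+fn,im); 
    np.savez('pics/'+fn+'.npz',K=c['mtx'],T=c['camera_from_world']); return im,c
def ray(c,u,v,z):
    K=np.array(c['mtx']);T=np.array(c['camera_from_world'])
    d=np.linalg.inv(K)@[u,v,1]; R=T[:3,:3];o=-R.T@T[:3,3]; d=R.T@d
    return o+d*(z-o[2])/d[2]
def proj(c,p):
    K=np.array(c['mtx']);T=np.array(c['camera_from_world'])
    q=K@(T[:3,:3]@np.array(p)+T[:3,3]); return q[:2]/q[2]
def load(fn):
    d=np.load('pics/'+fn+'.npz'); return cv2.imread('pics/'+fn),{'mtx':d['K'],'camera_from_world':d['T']}
E
python3 - <<'E'
from h import *
for n in ['scene','top','wrist']: 
    im,c=snap(n,n+'0.png')
    T=np.array(c['camera_from_world']); print(n,-T[:3,:3].T@T[:3,3], T[2,:3])
o=get_obs(); print(o)
E
```

```text
pics
scene [ 1.02100081 -0.73020011  0.88088583] [-0.43051911  0.59540181 -0.67834356]
top [0.25546544 0.00876039 1.21655172] [ 0.21648574 -0.00445723 -0.9762756 ]
wrist [ 0.29412276 -0.55656857  0.38322955] [-0.23519687 -0.09149337 -0.96763185]
{'time_s': 0.15, 'joint_pos': array([ 1.09139017,  0.43503472,  0.02498691,  1.57385461, -0.01160218,
        1.13401348, -0.07505582]), 'qd': array([-0.00012087, -0.00196507,  0.00036776, -0.00493034, -0.00111761,
        0.00160681, -0.00024267]), 'tau': array([ 2.90936427e-03, -6.68263078e+01,  9.86805372e-01, -3.14693856e+01,
       -6.03713142e-02,  3.94651573e-02,  1.36214879e-05]), 'eef_pos': array([ 0.22987699, -0.58100724,  0.40415576]), 'eef_rot': array([-5.59427087e-04,  9.82307840e-01,  1.87272446e-01, -1.62515441e-04]), 'wrist_force': array([ 0.39565316,  0.10259001, -0.31220387]), 'wrist_torque': array([-0.02594753,  0.0743238 , -0.01477947]), 'finger_gap': 0.09158447644139721}
```

View pics/scene0.png

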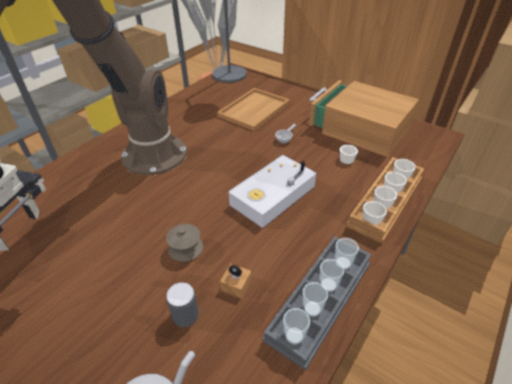

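View pics/top0.png

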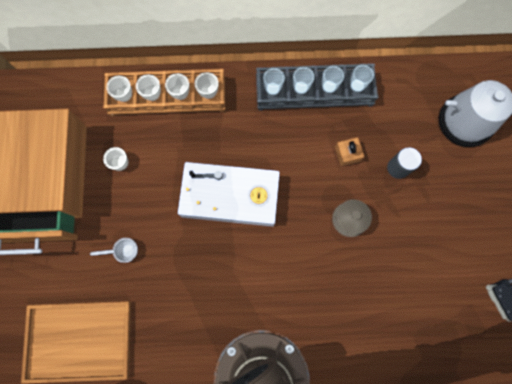

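View pics/wrist0.png

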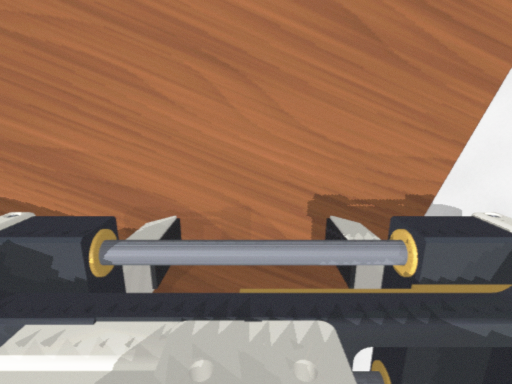

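Run:
```python
from h import *
im,c=load('top0.png')
cv2.imwrite('pics/t_box.png',cv2.resize(im[150:235,165:295],None,fx=6,fy=6,interpolation=cv2.INTER_CUBIC))
cv2.imwrite('pics/t_key.png',cv2.resize(im[125:245,320:430],None,fx=5,fy=5,interpolation=cv2.INTER_CUBIC))
im,c=load('scene0.png')
cv2.imwrite('pics/s_box.png',cv2.resize(im[140:230,215:330],None,fx=6,fy=6,interpolation=cv2.INTER_CUBIC))
# box mask
im,c=load('top0.png')
hsv=cv2.cvtColor(im,cv2.COLOR_BGR2HSV)
m=((hsv[...,1]<60)&(hsv[...,2]>120)).astype(np.uint8); m[:150]=0;m[240:]=0;m[:,:165]=0;m[:,300:]=0
m=cv2.morphologyEx(m,cv2.MORPH_CLOSE,np.ones((9,9)))
cs,_=cv2.findContours(m,0,1); k=max(cs,key=cv2.contourArea); r=cv2.minAreaRect(k); print(r,cv2.boxPoints(r)); 
for p in cv2.boxPoints(r): print(ray(c,p[0],p[1],.06))
```

```text
((228.1188201904297, 193.31187438964844), (98.60819244384766, 56.51811218261719), 5.710593223571777) [[176.24753 216.52475]
 [181.87128 160.28711]
 [279.9901  170.099  ]
 [274.36636 226.33664]]
[0.4479701  0.21801521 0.06      ]
[0.61110701 0.20200375 0.06      ]
[ 0.57081282 -0.07862184  0.06      ]
[ 0.40983381 -0.05451666  0.06      ]
```

View pics/t_box.png

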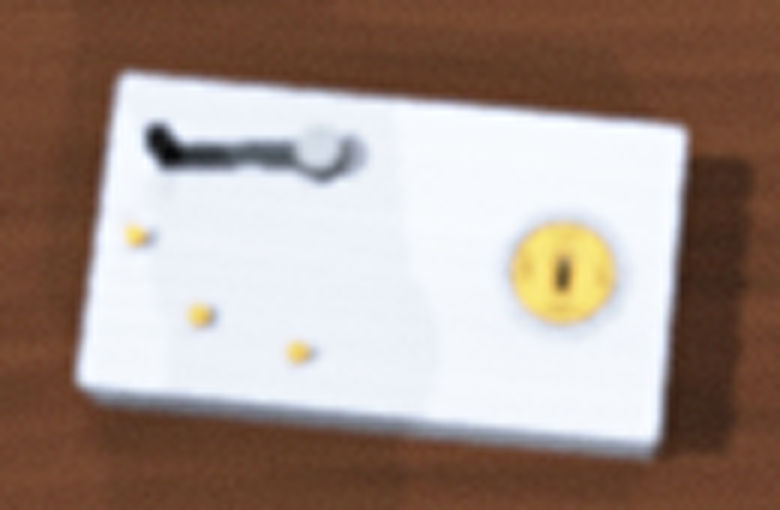

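View pics/t_key.png

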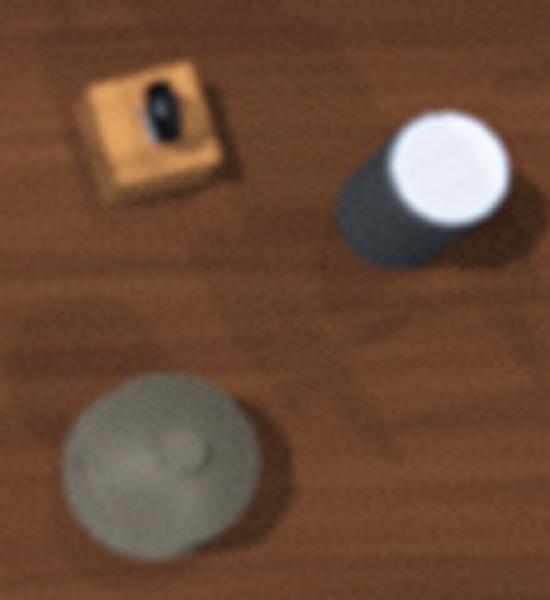

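View pics/s_box.png

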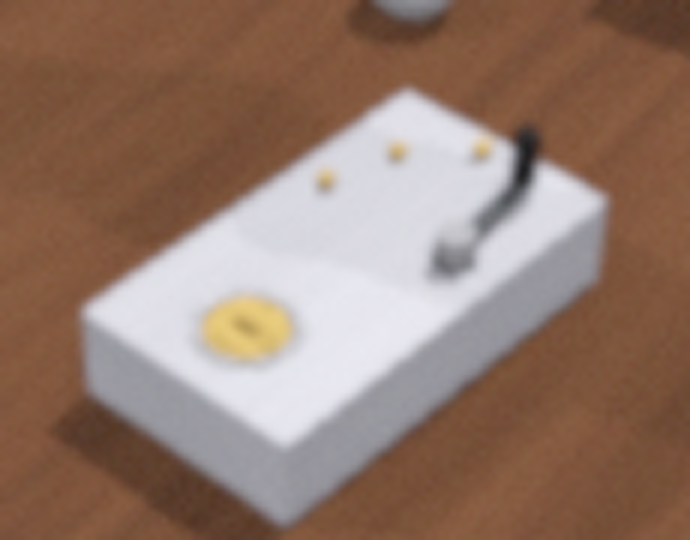

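Run:
```python
from h import *
im,c=load('top0.png')
def fit(P,Q):
    P=np.array(P);Q=np.array(Q);p=P-P.mean(0);q=Q-Q.mean(0)
    a=np.arctan2((p[:,0]*q[:,1]-p[:,1]*q[:,0]).sum(),(p*q).sum()); R=np.array([[np.cos(a),-np.sin(a)],[np.sin(a),np.cos(a)]])
    t=Q.mean(0)-R@P.mean(0); return a,t,(P@R.T+t-Q)
def L(r,a): return (.045-r*np.sin(a),.035+r*np.cos(a))
pts=[((120,73),.06,(.075,.135)),((688,127),.06,(.075,-.135)),((658,443),.06,(-.075,-.135)),((78,388),.06,(-.075,.135)),((564,273),.063,(0,-.085)),
((137,234),.068,L(.096,.524)),((201,314),.068,L(.096,1.047)),((298,351),.068,L(.096,1.571))]
P=[p[2] for p in pts];Q=[ray(c,p[0][0]/6+165,p[0][1]/6+150,p[1])[:2] for p in pts]
a,t,r=fit(P,Q);print('top',a,t);print((r*1000).round(1))
ims,cs=load('scene0.png')
pts=[((608,200),.06,(.075,.135)),((286,448),.06,(.075,-.135)),((80,312),.06,(-.075,-.135)),((408,88),.06,(-.075,.135)),((247,327),.063,(0,-.085)),
((482,147),.068,L(.096,.524)),((397,150),.068,L(.096,1.047)),((325,178),.068,L(.096,1.571))]
P=[p[2] for p in pts];Q=[ray(cs,p[0][0]/6+215,p[0][1]/6+140,p[1])[:2] for p in pts]
a,t,r=fit(P,Q);print('scene',a,t);print((r*1000).round(1))
k=ray(c,158/6+165,133/6+150,.104); k2=ray(cs,528/6+215,133/6+140,.104); print('knob',k,k2)
# stand: top face crop t_key: corners
pts=[((82,92),.042),((192,60),.042),((222,155),.042),((107,190),.042)]
pk=[(83,91),(191,61)]
for p in [(83,91),(191,61),(222,155),(107,190),(162,112)]: print(ray(c,p[0]/5+320,p[1]/5+125,.042), ray(c,p[0]/5+320,p[1]/5+125,.084))
cv2.imwrite('pics/s_key.png',cv2.resize(ims[215:335,150:265],None,fx=5,fy=5,interpolation=cv2.INTER_CUBIC))
```

```text
top -0.1370888191202134 [0.51060128 0.06789834]
[[-1.8 -1.6]
 [-1.2  1.4]
 [ 1.1  0.1]
 [ 1.7 -1.2]
 [ 0.7 -0.8]
 [-0.   1.3]
 [-0.2  0.9]
 [-0.2 -0.1]]
scene -0.1386819492598508 [0.51493281 0.07030246]
[[-0.3 -1.3]
 [ 0.1 -0.4]
 [ 1.2  0.6]
 [ 2.  -4.7]
 [-0.4 -0.1]
 [-0.5  1.4]
 [-1.2  2.3]
 [-0.9  2. ]]
knob [0.56249211 0.16868334 0.104     ] [0.56509665 0.17144504 0.104     ]
[ 0.65117236 -0.2509082   0.042     ] [ 0.63702254 -0.24162289  0.084     ]
[ 0.66724495 -0.31616262  0.042     ] [ 0.65252041 -0.30454392  0.084     ]
[ 0.6087083  -0.32887784  0.042     ] [ 0.59607693 -0.31680446  0.084     ]
[ 0.59011109 -0.25991684  0.042     ] [ 0.57814473 -0.25030939  0.084     ]
[ 0.63639798 -0.29621016  0.042     ] [ 0.62277647 -0.28530492  0.084     ]
```

View pics/s_key.png

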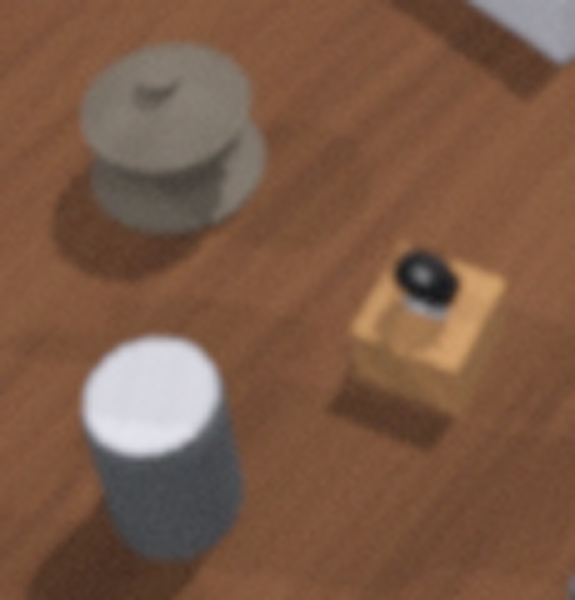

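```bash
python3 -m inch '[[[1,-1,0,0,0,0],[1,-1,0,0,0,0],[1,-1,0,0,0,0],[1,-1,0,0,0,0],[1,-1,0,0,0,0],[1,-1,0,0,0,0]]]'; python3 -c "
from h import *
print(get_obs()['joint_pos'].round(3)); snap('wrist','w1.png')"
```

```text
time_s: 0.85
eef_pos: [0.3146, -0.3851, 0.4048]
eef_rot: [0.0, 0.982, 0.187, 0.0]
wrist_force: [1.3, -0.0, -0.1]
finger_gap: 0.0922
[ 0.829  0.232 -0.061  1.873  0.016  1.037 -0.433]
```

View pics/w1.png

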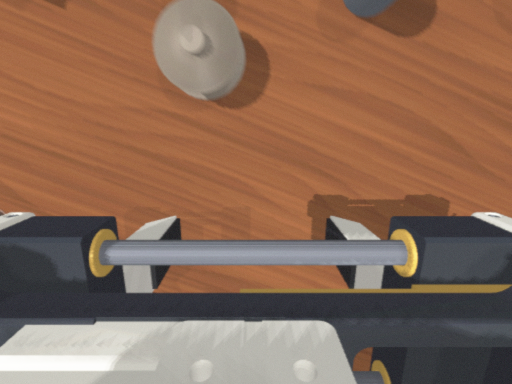

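```bash
python3 -m inch '[[[1,-1,0,0,0,0],[1,-1,0,0,0,0],[1,-1,0,0,0,0],[1,-1,0,0,0,0],[1,-1,0,0,0,0],[1,-1,0,0,0,0],[1,-1,0,0,0,0],[1,-1,0,0,0,0]]]';python3 -m inch '[[[1,-1,0,0,0,-1],[0,0,0,0,0,-1],[0,0,0,0,0,-1],[0,0,0,0,0,-1],[0,0,0,0,0,-1],[0,0,0,0,0,-1],[0,0,0,0,0,-1],[0,0,0,0,0,-1]]]';python3 -m inch '[[[0,0,0,0,0,-1],[0,0,0,0,0,-1],[0,0,0,0,0,-1],[0,0,0,0,0,-1],[0,0,0,0,0,-1],[0,0,0,0,0,-1],[0,0,0,0,0,-1],[0,0,0,0,0,-1]]]'; python3 -m inch '[[[0,0,0,0,0,-1],[0,0,0,0,0,-1],[0,0,0,0,0,-0.7],[0,0,0,0,0,0]]]'; python3 -c "
from h import *
print(get_obs()['joint_pos'].round(3)); snap('wrist','w2.png')"
```

```text
time_s: 1.7
eef_pos: [0.427, -0.1258, 0.4049]
eef_rot: [0.0, 0.982, 0.187, 0.0]
wrist_force: [1.7, -0.3, 0.8]
finger_gap: 0.0917
time_s: 2.5
eef_pos: [0.4407, -0.0947, 0.4047]
eef_rot: [0.0, 0.858, 0.513, -0.0]
wrist_force: [0.6, 0.2, 0.6]
finger_gap: 0.0916
time_s: 3.3
eef_pos: [0.4407, -0.0947, 0.4047]
eef_rot: [0.0, 0.631, 0.776, -0.0]
wrist_force: [-0.3, -0.3, 0.2]
finger_gap: 0.0917
time_s: 3.7
eef_pos: [0.4407, -0.0947, 0.4047]
eef_rot: [0.0, 0.536, 0.844, -0.0]
wrist_force: [-0.4, 0.0, 0.2]
finger_gap: 0.0916
[ 0.542  0.197 -0.518  1.943  0.113  1.03   0.412]
```

View pics/w2.png

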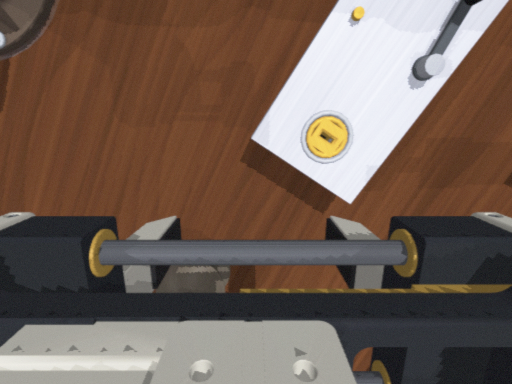

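Run:
```python
from h import *
im,c=load('w2.png')
print('lock',ray(c,327,136,.063),'pred top',.5106-.085*.1367, .0679-.085*.9906,'scene',.5149-.085*.138,.0703-.085*.9904)
print('corner',ray(c,350,203,.06),ray(c,253,138,.06),'pivot~',ray(c,434,66,.078),'stud',ray(c,359,13,.068))
cv2.imwrite('pics/w2z.png',cv2.resize(im[100:180,290:370],None,fx=7,fy=7,interpolation=cv2.INTER_CUBIC))
```

```text
lock [ 0.49931064 -0.01143658  0.063     ] pred top 0.49898050000000005 -0.01630100000000001 scene 0.50317 -0.013883999999999994
corner [ 0.56712146 -0.07170895  0.06      ] [ 0.42148878 -0.05069108  0.06      ] pivot~ [0.56210347 0.09875283 0.078     ] stud [0.46687068 0.11221236 0.068     ]
```

View pics/w2z.png

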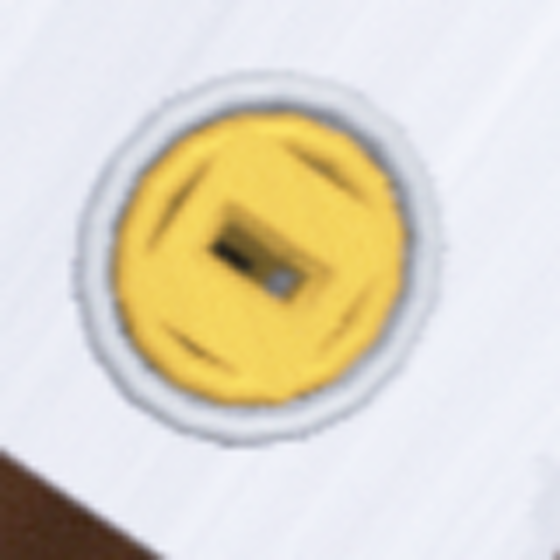

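```bash
python3 -m inch '[[[0.6,1,0.4,0,0,0],[0.6,1,0.4,0,0,0],[0.6,1,0.4,0,0,0],[0.6,1,0.4,0,0,0],[0.6,1,0.4,0,0,0],[0.6,1,0.4,0,0,0],[0.6,1,0.4,0,0,0],[0.6,1,0.4,0,0,0]]]';python3 -m inch '[[[0.3,0.95,0.2,0,0,0],[0,0,0,0,0,0],[0,0,0,0,0,0]]]'; python3 -c "
from h import *
print(get_obs()['joint_pos'].round(3)); snap('wrist','w3.png')"
```

```text
time_s: 4.55
eef_pos: [0.5717, 0.0998, 0.3241]
eef_rot: [0.0, 0.538, 0.843, -0.0]
wrist_force: [0.0, 0.0, -0.6]
finger_gap: 0.0916
time_s: 4.85
eef_pos: [0.5892, 0.1159, 0.3192]
eef_rot: [-0.0, 0.537, 0.844, -0.0]
wrist_force: [0.6, 0.1, -0.3]
finger_gap: 0.0919
[ 0.071  0.534 -0.515  1.704  0.305  0.986 -0.117]
```

View pics/w3.png

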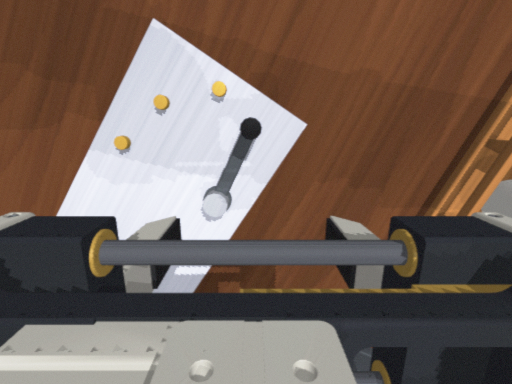

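Run:
```python
from h import *
im,c=load('w3.png')
P=np.array
tx=P([-.426,.905,0]);ty=P([.905,.426,0]);tcp=P([.5892,.1159,.3192])
for d in (.1,.1592,.178): print(d,proj(c,tcp+[0,0,-d]), proj(c,tcp+[0,0,-d]+.046*ty))
k=ray(c,251,127,.104); pv=ray(c,215,203,.078); print('knob',k,'pivot?',pv, [ray(c,*p,.068) for p in [(122,141),(161,101),(219,88)]])
print('corners',ray(c,154,19,.06),ray(c,306,125,.06))
d=(k-tcp);print('shift tool',d@tx,d@ty)
```

```text
0.1 [249.8839178  318.63795314] [381.47079313 318.41339969]
0.1592 [251.08371435 243.90661005] [332.65563659 243.73488902]
0.178 [251.29453524 230.7752767 ] [324.08082532 230.61695228]
knob [0.56214364 0.17294662 0.104     ] pivot? [0.56092376 0.10153332 0.078     ] [array([0.46775267, 0.11534627, 0.068     ]), array([0.48664965, 0.15980285, 0.068     ]), array([0.5257527 , 0.18911064, 0.068     ])]
corners [0.45782019 0.21482423 0.06      ] [0.60461148 0.19379271 0.06      ]
shift tool 0.06315319656853963 -0.00018414909378421023
```

```bash
python3 -m inch '[[[0.9,0,0,0,0,0],[0.9,0,0,0,0,0],[0.73,0,0,0,0,0],[0,0,0.8,0,0,0],[0,0,0.8,0,0,0],[0,0,0.7,0,0,0],[0,0,0.34,0,0,0],[0,0,0,0,0,0]]]' 0.4 10; python3 -m inch '[[[0,0,0,0,0,0],[0,0,0,0,0,0],[0,0,0,0,0,0],[0,0,0,0,0,0],[0,0,0,0,0,0],[0,0,0,0,0,0]]]' 1 10; python3 -c "
from h import *
snap('wrist','w4.png')
print(get_obs())"
```

```text
time_s: 5.7
eef_pos: [0.562, 0.172, 0.2531]
eef_rot: [-0.0, 0.537, 0.843, -0.001]
wrist_force: [0.6, 0.2, 0.3]
finger_gap: 0.0552
time_s: 6.3
eef_pos: [0.5623, 0.1728, 0.2538]
eef_rot: [-0.0, 0.537, 0.844, -0.0]
wrist_force: [-1.5, -2.7, 2.5]
finger_gap: 0.0156
{'time_s': 6.35, 'joint_pos': array([-0.04834023,  0.59272591, -0.4917117 ,  1.79440467,  0.36085433,
        0.8452865 , -0.27427946]), 'qd': array([-0.00150847, -0.00029739,  0.00036646, -0.00016457, -0.00212659,
        0.00094055,  0.00030692]), 'tau': array([-6.92955293e-01, -6.66088986e+01, -8.62524211e+00, -2.48263729e+01,
       -1.27961361e-01, -8.44198521e-01, -1.06780775e-02]), 'eef_pos': array([0.56233514, 0.17283297, 0.25377462]), 'eef_rot': array([ 2.00356761e-06,  5.36743772e-01,  8.43745195e-01, -4.11399947e-04]), 'wrist_force': array([-1.76761693, -1.61223266,  2.4885573 ]), 'wrist_torque': array([-0.37455224,  0.2623976 ,  0.01532345]), 'finger_gap': 0.015711784643867705}
```

View pics/w4.png

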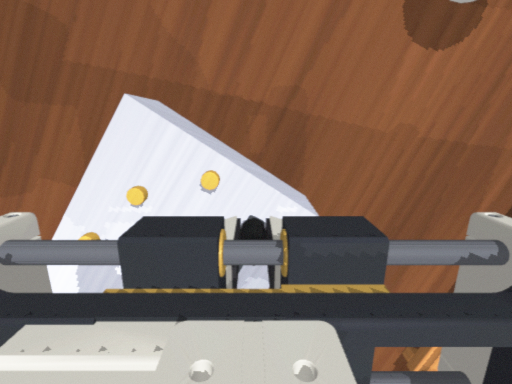

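Run:
```python
from h import *
def fit(P,Q):
    P=np.array(P);Q=np.array(Q);p=P-P.mean(0);q=Q-Q.mean(0)
    a=np.arctan2((p[:,0]*q[:,1]-p[:,1]*q[:,0]).sum(),(p*q).sum()); R=np.array([[np.cos(a),-np.sin(a)],[np.sin(a),np.cos(a)]])
    t=Q.mean(0)-R@P.mean(0); return a,t,(P@R.T+t-Q),R
def L(r,a): return (.045-r*np.sin(a),.035+r*np.cos(a))
P=[(0,-.085),(-.075,-.135),(.075,-.135),(-.075,.135),(.075,.135),L(.096,1.571),L(.096,1.047),L(.096,.524),(.045,.035)]
Q=[(.4993,-.0114),(.4215,-.0507),(.5671,-.0717),(.4578,.2148),(.6046,.1938),(.4678,.1153),(.4867,.1598),(.5258,.1891),(.561,.1015)]
a,t,r,R=fit(P,Q);print(a,t);print((r*1000).round(1))
pv=R@[.045,.035]+t
k=np.array([.5623,.1728]); d=k-pv; print(pv,np.hypot(*d)); th=np.arctan2(d[1],d[0])-np.pi/2-a; print('lever',th)
tx=np.array([-.426,.905]);ty=np.array([.905,.426])
prev=k
for f in np.linspace(th,1.047,13)[1:]:
    q=pv+R@[-.072*np.sin(f),.072*np.cos(f)]; s=(q-prev)/.025; print(round(f,3),(s@tx).round(3),(s@ty).round(3),q); prev=q
print(R@[0,-.085]+t)
```

```text
-0.14072675166206358 [0.51246566 0.07217875]
[[ 1.2 -0.6]
 [-2.2 -0.3]
 [ 0.7 -0.3]
 [-0.7  1.6]
 [ 1.1  1.5]
 [-0.9 -1.3]
 [-0.3 -0.1]
 [ 0.2  0.5]
 [ 0.9 -1. ]]
[0.56193    0.10052093] 0.07228002075563958
lever 0.13560773202573048
0.212 0.076 -0.206 [0.55683448 0.17234039]
0.288 0.071 -0.207 [0.55139977 0.17174672]
0.363 0.055 -0.212 [0.54602577 0.1707424 ]
0.439 0.039 -0.215 [0.54074347 0.16933321]
0.515 0.023 -0.218 [0.53558332 0.16752729]
0.591 0.006 -0.219 [0.53057507 0.16533503]
0.667 -0.011 -0.218 [0.5257476  0.16276909]
0.743 -0.027 -0.217 [0.52112874 0.15984426]
0.819 -0.044 -0.214 [0.51674512 0.15657739]
0.895 -0.06 -0.21 [0.51262202 0.15298733]
0.971 -0.075 -0.205 [0.5087832  0.14909477]
1.047 -0.091 -0.199 [0.50525081 0.14492216]
[ 0.50054333 -0.01198097]
```

```bash
python3 -m inch '[[[0.08,-0.2,0,0,0,0],[0.07,-0.21,0,0,0,0],[0.055,-0.21,0,0,0,0],[0.04,-0.215,0,0,0,0],[0.02,-0.22,0,0,0,0],[0.005,-0.22,0,0,0,0]]]';python3 -m inch '[[[-0.01,-0.22,0,0,0,0],[-0.03,-0.217,0,0,0,0],[-0.045,-0.214,0,0,0,0],[-0.06,-0.21,0,0,0,0],[-0.075,-0.205,0,0,0,0],[-0.09,-0.2,0,0,0,0],[0,0,0,0,0,0],[0,0,0,0,0,0]]]'; python3 -c "
from h import *
snap('wrist','w5.png');snap('top','t5.png'); snap('scene','s5.png')"
```

```text
time_s: 6.95
eef_pos: [0.5302, 0.1671, 0.2541]
eef_rot: [-0.0, 0.536, 0.844, 0.001]
wrist_force: [2.3, 5.4, 0.7]
finger_gap: 0.0154
time_s: 7.75
eef_pos: [0.5049, 0.1443, 0.2538]
eef_rot: [-0.0, 0.537, 0.844, -0.001]
wrist_force: [-1.4, 0.4, 8.9]
finger_gap: 0.0154
```

View pics/w5.png

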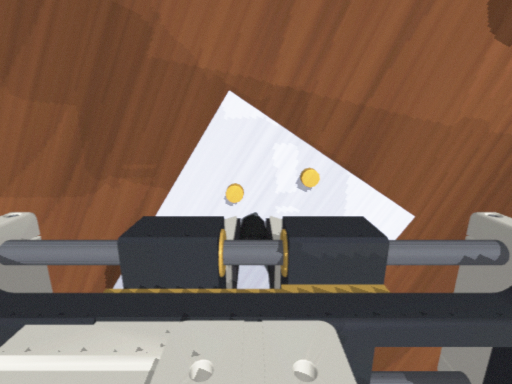

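```bash
python3 -m inch '[[[0,0,0,0,0,0],[0,0,0,0,0,0],[0,0,0,0,0,0],[0,0,-0.9,0,0,0],[0,0,-0.9,0,0,0],[0,0,-0.9,0,0,0],[-1,0,-0.5,0,0,0],[-1,0,-0.5,0,0,0]]]' 0.4; python3 -m inch '[[[-1,0,0,0,0,0],[0,0,0,0,0,0],[0,0,0,0,0,0]]]' 0;python3 -c "
from h import *
snap('wrist','w6.png')"
```

```text
time_s: 8.7
eef_pos: [0.5265, 0.0997, 0.3469]
eef_rot: [0.0, 0.536, 0.844, -0.0]
wrist_force: [0.7, -0.3, 0.2]
finger_gap: 0.0551
time_s: 9.0
eef_pos: [0.537, 0.0767, 0.3458]
eef_rot: [-0.0, 0.537, 0.843, -0.0]
wrist_force: [0.3, -0.1, 0.7]
finger_gap: 0.0746
```

View pics/w6.png

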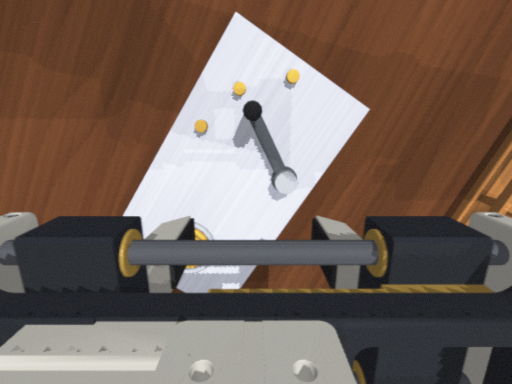

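Run:
```python
from h import *
im,c=load('w6.png')
S=[ray(c,*p,.068)[:2] for p in [(201,126),(239,88),(293,76)]]
k=ray(c,252,110,.104)[:2]
# circumcenter of studs w/ radius .096 : least squares
from scipy.optimize import least_squares
r=least_squares(lambda q:[np.hypot(*(s-q))-.096 for s in S]+[(np.hypot(*(k-q))-.072)],[.56,.1]); pv=r.x
an=lambda p:np.arctan2(*(p-pv)[::-1])
print(pv,r.fun,[an(s) for s in S],an(k), 'diff mid',an(k)-an(S[1]))
yaw=-.1400; pv2=np.array([.5619,.1005]); 
print('with yaw', an(k)-np.pi/2-yaw, np.arctan2(*(k-pv2)[::-1])-np.pi/2-yaw)
```

```text
[0.5618866  0.10031266] [-0.00040827  0.00018762 -0.00042166  0.0005331 ] [np.float64(3.0014266343056617), np.float64(2.4845990296098606), np.float64(1.963559402601001)] 2.4692916399550535 diff mid -0.015307389654807046
with yaw 1.038495313160157 1.0406342483712883
```

```bash
python3 -m inch '[[[0,0,-0.5,0,0,-1],[0,0,-0.5,0,0,-1],[0,0,-0.5,0,0,-1],[0,0,-0.5,0,0,-1],[0,0,0,0,0,-1],[0,0,0,0,0,-1],[0,0,0,0,0,-1],[0,0,0,0,0,-1]]]' 0;python3 -m inch '[[[0,0,0,0,0,-1],[0,0,0,0,0,-1],[0,0,0,0,0,-1],[0,0,0,0,0,-1],[0,0,0,0,0,-1],[0,0,0,0,0,-1],[0,0,0,0,0,-1],[0,0,0,0,0,-0.8]]]'; python3 -m inch '[[[-0.15,-1,0,0,0,0],[-0.15,-1,0,0,0,0],[-0.15,-1,0,0,0,0],[-0.15,-1,0,0,0,0],[-0.15,-1,0,0,0,0],[-0.15,-1,0,0,0,0],[-0.15,-1,0,0,0,0]]]'; python3 -m inch '[[[-0.15,-1,0,0,0,0],[-0.15,-1,0,0,0,0],[-0.15,-1,0,0,0,0],[-0.15,-1,0,0,0,0],[-0.15,-1,0,0,0,0],[-0.15,-1,0,0,0,0],[-0.15,-1,0,0,0,0],[-0.15,-1,0,0,0,0]]]'; python3 -m inch '[[[0,0,0,0,0,0],[0,0,0,0,0,0]]]';python3 -c "
from h import *
snap('wrist','w7.png');print(get_obs()['joint_pos'])"
```

```text
time_s: 9.85
eef_pos: [0.5365, 0.0787, 0.396]
eef_rot: [-0.0, 0.213, 0.977, -0.0]
wrist_force: [-0.2, 0.1, -0.1]
finger_gap: 0.0918
time_s: 10.65
eef_pos: [0.5365, 0.0786, 0.396]
eef_rot: [-0.0, -0.125, 0.992, 0.0]
wrist_force: [0.5, 0.3, -0.4]
finger_gap: 0.0921
time_s: 11.35
eef_pos: [0.6053, -0.0855, 0.396]
eef_rot: [-0.0, -0.124, 0.992, 0.0]
wrist_force: [0.1, 0.1, 0.4]
finger_gap: 0.0916
time_s: 12.15
eef_pos: [0.6836, -0.272, 0.3958]
eef_rot: [-0.0, -0.124, 0.992, 0.0]
wrist_force: [0.5, 0.3, 0.3]
finger_gap: 0.0919
time_s: 12.35
eef_pos: [0.6832, -0.2716, 0.3955]
eef_rot: [-0.0, -0.123, 0.992, 0.001]
wrist_force: [1.5, 0.6, 0.1]
finger_gap: 0.0916
[ 0.69026926  0.73842137 -0.75351955  1.22018077  0.48863891  1.3628006
  1.79269951]
```

View pics/w7.png

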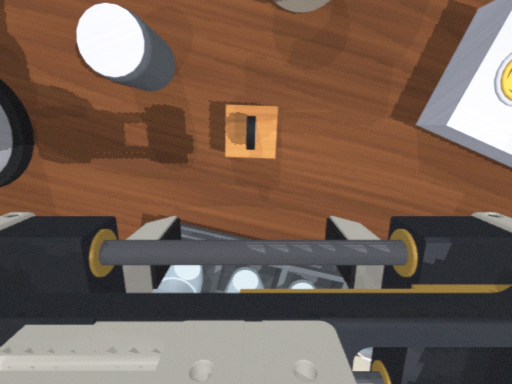

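Run:
```python
from h import *
im,c=load('w7.png')
cv2.imwrite('pics/w7z.png',cv2.resize(im[95:170,210:295],None,fx=8,fy=8,interpolation=cv2.INTER_CUBIC))
print([ray(c,*p,.042)[:2].round(4) for p in [(227,105),(279,106),(275,159),(225,156)]])
```

```text
[array([ 0.6075, -0.3224]), array([ 0.5935, -0.2623]), array([ 0.6555, -0.2502]), array([ 0.6671, -0.3115])]
```

View pics/w7z.png

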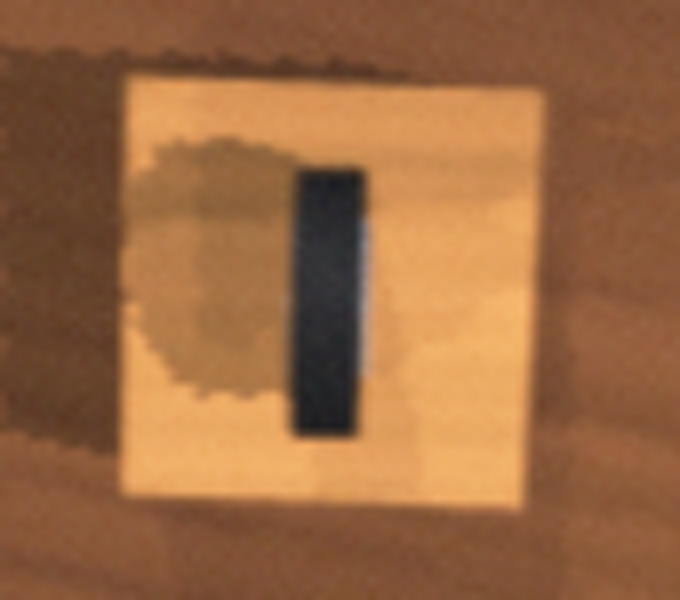

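Run:
```python
from h import *
im,c=load('w7.png')
C=np.array([ray(c,a/8+210,b/8+95,.042)[:2] for a,b in [(126,76),(545,90),(522,508),(122,495)]])
ce=C.mean(0);print(C.round(4),ce)
d1=(C[1]-C[0]);d2=C[2]-C[3];d3=C[3]-C[0];d4=C[2]-C[1]
for d in (d1,d2): print(np.hypot(*d),np.degrees(np.arctan2(*d[::-1]))-90)
for d in (d3,d4): print(np.hypot(*d),np.degrees(np.arctan2(*d[::-1])))
for z in (.068,.08): print(z,ray(c,251,132.9,z)[:2])
a,b=[ray(c,x/8+210,y/8+95,.074)[:2] for x,y in [(333,172),(325,435)]]
print(np.hypot(*(b-a)),np.degrees(np.arctan2(*(b-a)[::-1])))
o=get_obs();q=o['eef_rot'];print(o['eef_pos'],'toolx',np.degrees(2*np.arctan2(q[2],q[1])))
```

```text
[[ 0.6073 -0.324 ]
 [ 0.594  -0.2632]
 [ 0.6548 -0.2501]
 [ 0.6681 -0.311 ]] [ 0.63105223 -0.28707929]
0.06219978521078959 12.326952490198451
0.062309260836527096 12.270581002388354
0.06212340605567881 12.108410544670404
0.06218438896106013 12.209466752528549
0.068 [ 0.63092268 -0.2871029 ]
0.08 [ 0.6304568  -0.28715901]
0.03538003153578821 12.271340251790315
[ 0.68315056 -0.27078348  0.39587624] toolx 194.20395686247016
```

```bash
python3 -m inch '[[[0,0,0,0,0,0.39],[0.73,-0.065,0,0,0,0],[0.73,-0.065,0,0,0,0],[0.72,-0.065,0,0,0,0],[0,0,0.9,0,0,0],[0,0,0.9,0,0,0],[0,0,0.9,0,0,0],[0,0,0,0,0,0]]]' 0.4 60; python3 -c "
from h import *
snap('wrist','w8.png');o=get_obs();q=o['eef_rot'];print(o['eef_pos'],'toolx',np.degrees(2*np.arctan2(q[2],q[1])))"
```

```text
time_s: 13.2
eef_pos: [0.6296, -0.2872, 0.3259]
eef_rot: [-0.002, -0.107, 0.994, 0.001]
wrist_force: [-0.7, -0.3, -0.3]
finger_gap: 0.0549
[ 0.63028225 -0.28742031  0.32791985] toolx 192.25413991891668
```

View pics/w8.png

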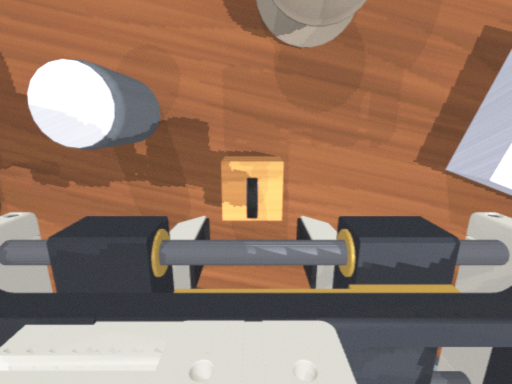

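```bash
python3 -m inch '[[[0,0,0.9,0,0,0],[0,0,0.9,0,0,0],[0,0,0.8,0,0,0],[0,0,0.7,0,0,0],[0,0,0.4,0,0,0],[0,0,0.27,0,0,0],[0,0,0,0,0,0],[0,0,0,0,0,0]]]' 0.4 60; python3 -m inch '[[[0,0,0,0,0,0],[0,0,0,0,0,0],[0,0,0,0,0,0],[0,0,0,0,0,0],[0,0,0,0,0,0],[0,0,0,0,0,0]]]' 1 60;  python3 -c "
from h import *
snap('wrist','w9.png');o=get_obs();q=o['eef_rot'];print(o['wrist_torque'],'toolx',np.degrees(2*np.arctan2(q[2],q[1])))"
```

```text
time_s: 14.05
eef_pos: [0.6311, -0.2889, 0.2303]
eef_rot: [0.0, -0.106, 0.994, -0.0]
wrist_force: [0.1, -0.5, 1.2]
finger_gap: 0.0552
time_s: 14.65
eef_pos: [0.6307, -0.2889, 0.2295]
eef_rot: [-0.0, -0.106, 0.994, 0.0]
wrist_force: [0.2, 0.9, -0.4]
finger_gap: 0.0118
[ 0.08516051 -0.20003961  0.04804167] toolx 192.14814192990607
```

View pics/w9.png

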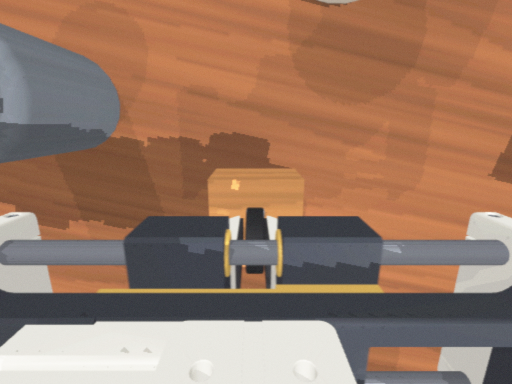

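```bash
python3 -m inch '[[[0,0,0,0,0,0],[0,0,0,0,0,0],[0,0,0,0,0,0]]]'; python3 -c "
from h import *
o=get_obs();q=o['eef_rot'];print(o['eef_pos'],o['wrist_force'],o['wrist_torque'],'toolx',np.degrees(2*np.arctan2(q[2],q[1])))"
```

```text
time_s: 15.0
eef_pos: [0.6307, -0.2885, 0.2294]
eef_rot: [-0.0, -0.106, 0.994, 0.0]
wrist_force: [-0.7, 2.4, 0.4]
finger_gap: 0.0096
[ 0.6307268  -0.28846895  0.22944503] [-0.70179131  2.40136567  0.39386496] [ 0.80377215  0.02931144 -0.01261739] toolx 192.1573234504894
```

```bash
python3 -m inch '[[[0,0,-0.3,0,0,0],[0,0,-0.5,0,0,0],[0,0,-0.6,0,0,0],[0,0,-0.8,0,0,0],[0,0,-0.9,0,0,0],[0,0,-0.9,0,0,0],[0,0,-0.6,0,0,0],[0,0,0,0,0,0]]]'; python3 -c "
from h import *
snap('wrist','w10.png');snap('scene','s10.png')
o=get_obs();q=o['eef_rot'];print(o['eef_pos'],o['wrist_force'],o['wrist_torque'],'toolx',np.degrees(2*np.arctan2(q[2],q[1])),o['finger_gap'],o['joint_pos'])"
```

```text
time_s: 15.8
eef_pos: [0.6314, -0.2892, 0.3481]
eef_rot: [0.002, -0.105, 0.994, -0.001]
wrist_force: [0.0, -0.3, -0.0]
finger_gap: 0.0093
[ 0.6305653  -0.28916112  0.34457835] [ 0.01872016  0.08701657 -1.32210316] [ 0.07551792 -0.09448767  0.05142577] toolx 192.11351159357602 0.00972034054264434 [ 0.78192268  0.71123998 -0.75056659  1.41136489  0.49635191  1.21187293
  1.76123316]
```

View pics/w10.png

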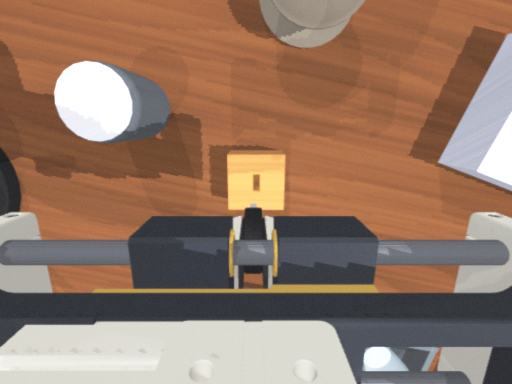

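View pics/s10.png

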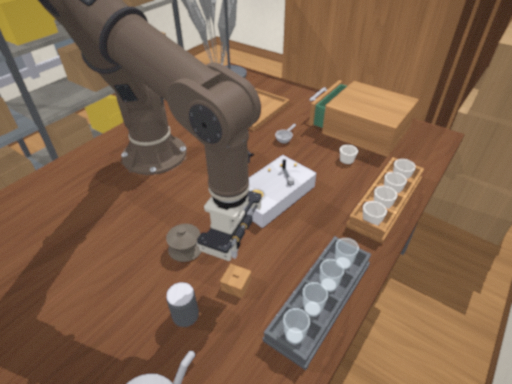

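```bash
python3 -m inch '[[[0,0,0,0,0,0.8],[0,0,0,0,0,0.8],[0,0,0,0,0,0.8],[0,0,0,0,0,0.8],[0,0,0,0,0,0.82]]]'; python3 -m inch '[[[0.4,0.93,0,0,0,0],[0.4,0.93,0,0,0,0],[0.4,0.93,0,0,0,0],[0.4,0.93,0,0,0,0],[0.4,0.93,0,0,0,0],[0.4,0.93,0,0,0,0],[0.4,0.93,0,0,0,0],[0.4,0.93,0,0,0,0]]]'; python3 -m inch '[[[0.4,0.93,0,0,0,0],[0.4,0.93,0,0,0,0],[0.35,0.95,0,0,0,0],[0,0,0,0,0,0],[0,0,0,0,0,0]]]';  python3 -c "
from h import *
snap('wrist','w11.png')
o=get_obs();q=o['eef_rot'];print(o['eef_pos'],'toolx',np.degrees(2*np.arctan2(q[2],q[1])),o['finger_gap'],o['joint_pos'])"
```

```text
time_s: 16.4
eef_pos: [0.6303, -0.2891, 0.3427]
eef_rot: [-0.001, 0.071, 0.997, 0.0]
wrist_force: [-0.0, -1.0, -0.2]
finger_gap: 0.01
time_s: 17.2
eef_pos: [0.5765, -0.093, 0.3431]
eef_rot: [-0.001, 0.07, 0.998, -0.0]
wrist_force: [0.5, 0.2, -0.9]
finger_gap: 0.0097
time_s: 17.7
eef_pos: [0.5582, -0.0199, 0.3436]
eef_rot: [-0.001, 0.069, 0.998, -0.0]
wrist_force: [-0.9, -0.1, -2.1]
finger_gap: 0.0097
[ 0.55841993 -0.02082087  0.34359989] toolx 172.015430859453 0.00968028120368824 [ 0.47224277  0.49746671 -0.74564367  1.7681934   0.38761413  1.03005992
  1.01425606]
```

View pics/w11.png

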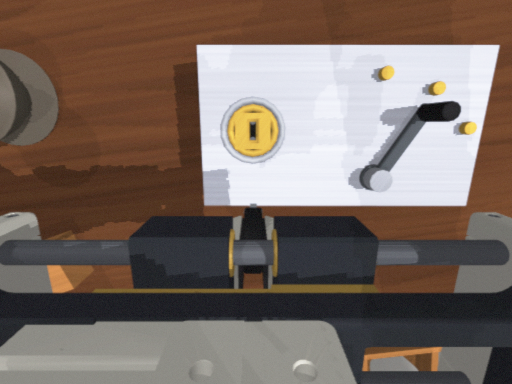

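Run:
```python
from h import *
im,c=load('w11.png')
cv2.imwrite('pics/w11z.png',cv2.resize(im[90:250,205:300],None,fx=6,fy=6,interpolation=cv2.INTER_CUBIC)[:, :])
hsv=cv2.cvtColor(im,cv2.COLOR_BGR2HSV)
m=((hsv[...,0]>15)&(hsv[...,0]<35)&(hsv[...,1]>110)&(hsv[...,2]>120)).astype(np.uint8); m[:95]=0;m[170:]=0;m[:,:215]=0;m[:,295:]=0
cs,_=cv2.findContours(m,cv2.RETR_EXTERNAL,1);k=max(cs,key=cv2.contourArea);e=cv2.fitEllipse(k);print(e)
p=ray(c,*e[0],.063);print(p)
o=get_obs();t=np.array(o['eef_pos']);a=np.radians(172.015);tx=np.array([np.cos(a),np.sin(a)]);ty=np.array([np.cos(a-np.pi/2),np.sin(a-np.pi/2)])
d=(p-t)[:2];print(d@tx,d@ty)
C=np.array([ray(c,*q,.06)[:2] for q in [(197,45),(499,45),(474,206),(203,206)]]);print(C.round(4),C.mean(0)); 
for d in (C[1]-C[0],C[2]-C[3]): print(np.degrees(np.arctan2(*d[::-1]))-90)
for z in (.1592,.1874,.2204): print(proj(c,t-[0,0,z]))
```

```text
((252.53001403808594, 129.91070556640625), (49.348480224609375, 51.08775329589844), 179.631103515625)
[ 0.49950015 -0.012476    0.063     ]
0.05950774112535909 7.919042439009925e-05
[[ 0.4199 -0.0513]
 [ 0.4567  0.2148]
 [ 0.6066  0.2031]
 [ 0.5683 -0.0736]] [0.51286902 0.07324616]
-7.886903000148962
-7.87601524413391
[251.92651513 244.09417195]
[252.07865199 225.41355988]
[252.20646262 209.71992351]
```

View pics/w11z.png

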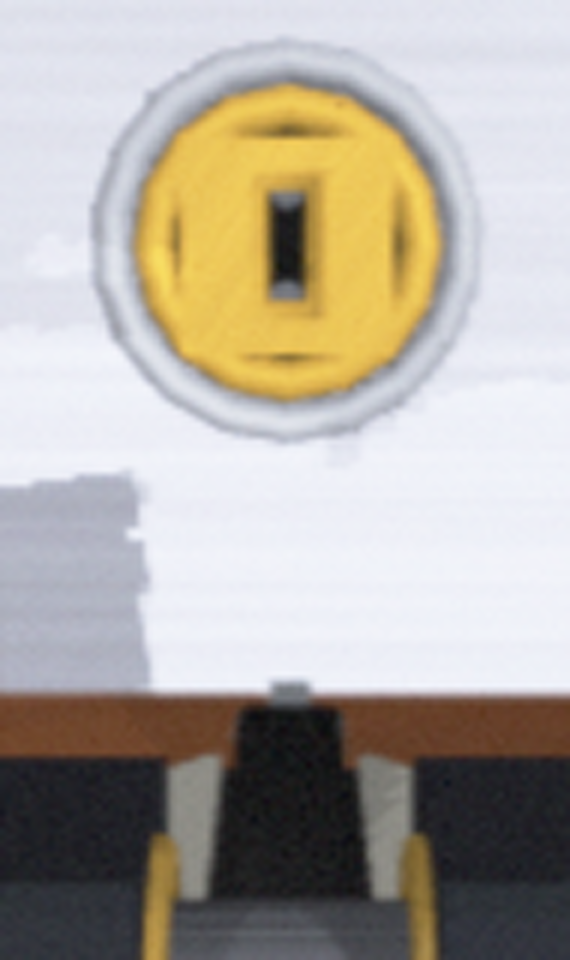

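Run:
```python
from h import *
im,c=load('w11.png')
t=np.array([ 0.55841993,-0.02082087,0.34359989]);a=np.radians(172.015);tx=np.array([np.cos(a),np.sin(a),0]);ty=np.array([np.cos(a-np.pi/2),np.sin(a-np.pi/2),0])
print(c['mtx'][0])
T=c['camera_from_world']
for z in (.1454,.2204,.2806): print(z,(T@np.append(t-[0,0,z],1))[2])
print('tip front edge',[proj(c,t-[0,0,.2204]+.004*tx+s*.002*ty) for s in (-1,1)])
print('bow top', [proj(c,t-[0,0,.1454]+s*.005*ty) for s in (-1,1)])
# rays at tip obs
for u,v in [(250.2,204),(256.8,204)]: 
    p=ray(c,u,v,t[2]-.2204)-t; print(p@tx,p@ty)
g=cv2.cvtColor(im,cv2.COLOR_BGR2GRAY)
print(g[200:212,244:264])
```

```text
[267.20224651   0.         252.82703254]
0.1454 0.137398467885461
0.2204 0.20999412758163172
0.2806 0.2682642437644247
tip front edge [array([249.6555832 , 204.85228181]), array([254.76975331, 204.86156878])]
bow top [array([242.10638548, 255.92314766]), array([261.5536132 , 255.95798265])]
0.004697900995637803 -0.001573720698703642
0.004707697706748078 0.003584029544277336
[[238 239 238 239 239 239 240 239 239 239 239 240 240 239 240 238 238 238
  239 240]
 [239 239 239 239 240 240 240 240 240 239 239 239 239 240 239 239 239 239
  241 238]
 [241 241 241 241 241 240 240 239 239 239 238 238 240 240 241 241 242 242
  241 242]
 [241 240 241 240 240 230 208 199 199 196 195 198 218 234 240 241 240 241
  240 240]
 [235 235 234 235 236 223 170 138 136 132 138 139 178 226 235 236 237 237
  237 236]
 [178 178 175 179 185 177 145 122 117 119 120 120 145 176 189 186 186 186
  188 189]
 [ 96  99  95  97  99 110 110 113 115 115 113 115 108 103 102 103 103 105
  103 105]
 [ 75  70  56  53  53  62  74  74  74  75  78  73  69  59  57  60  64  73
   70  73]
 [ 69  46  33  25  29  27  30  33  34  37  37  39  31  27  28  31  32  55
   71  73]
 [ 60  37  19  13  14  18  25  20  21  18  19  26  25  20  16  24  22  49
   66  75]
 [ 61  34  24  22  19  22  29  24  25  19  24  24  29  20  20  16  27  53
   73  78]
 [ 54  23  25  22  17  20  27  17  15  22  22  23  30  24  16  15  27  47
   68  74]]
```

```bash
python3 -m inch '[[[0.8,-0.024,0,0,0,0],[0.8,0,0,0,0,0],[0.74,0,0,0,0,0],[0,0,0.6,0,0,0],[0,0,0.6,0,0,0],[0,0,0.6,0,0,0],[0,0,0.3,0,0,0],[0,0,0,0,0,0]]]'; python3 -c "
from h import *
snap('wrist','w12.png');snap('scene','s12.png');snap('top','t12.png')
o=get_obs();q=o['eef_rot'];print(o['eef_pos'],o['wrist_force'],o['wrist_torque'],'toolx',np.degrees(2*np.arctan2(q[2],q[1])),o['finger_gap'],o['joint_pos'])
im,c=load('s12.png');t=o['eef_pos']; print(proj(c,[t[0],t[1],.066]))
x,y=map(int,proj(c,[t[0],t[1],.066]))
cv2.imwrite('pics/s12z.png',cv2.resize(im[y-35:y+35,x-45:x+45],None,fx=8,fy=8,interpolation=cv2.INTER_CUBIC))
"
```

```text
time_s: 18.55
eef_pos: [0.5003, -0.0135, 0.2908]
eef_rot: [-0.001, 0.07, 0.998, -0.0]
wrist_force: [-0.0, 0.3, -0.7]
finger_gap: 0.0099
[ 0.50082621 -0.01273244  0.29243134] [-0.0297403   0.29901844 -0.34674844] [ 0.104873   -0.16533495  0.00804769] toolx 172.01297244469782 0.009790756761840064 [ 0.47613617  0.47539577 -0.74067224  1.95984222  0.41875931  0.86293086
  0.94344922]
[255.66360015 193.292439  ]
```

View pics/w12.png

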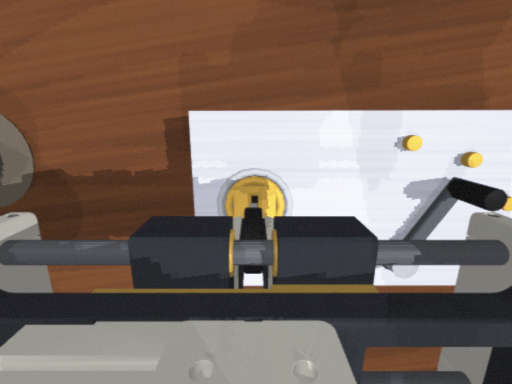

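View pics/s12z.png

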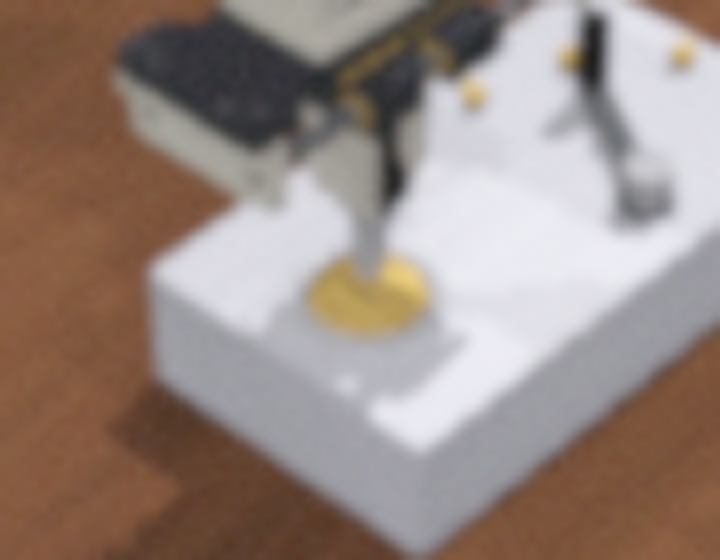

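```bash
python3 -c "
from h import *
im,c=load('w12.png')
cv2.imwrite('pics/w12z.png',cv2.resize(im[165:225,215:295],None,fx=9,fy=9,interpolation=cv2.INTER_CUBIC))"
```

```text
(no output)
```

View pics/w12z.png

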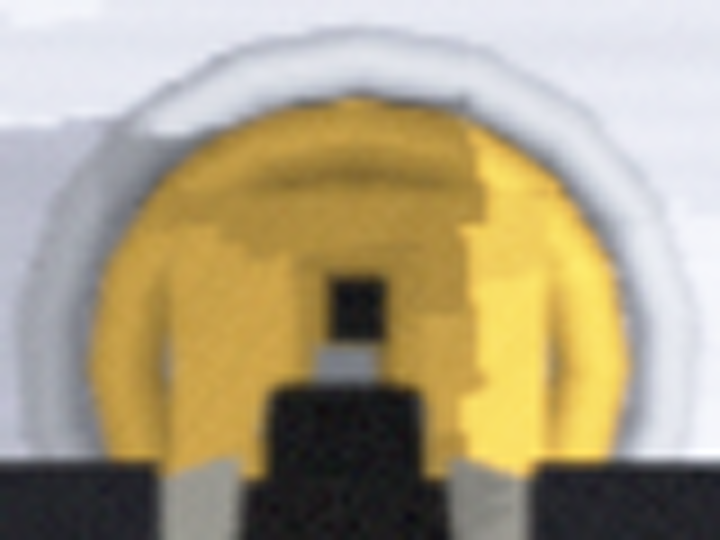

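Run:
```python
from h import *
im,c=load('w12.png')
t=np.array([0.50082621,-0.01273244,0.29243134]);a=np.radians(172.013);tx=np.array([np.cos(a),np.sin(a),0]);ty=np.array([np.cos(a-np.pi/2),np.sin(a-np.pi/2),0])
def rel(u,v,z): p=ray(c,u,v,z)-t; return (1000*p@tx).round(2),(1000*p@ty).round(2)
z0=t[2]-.1874
cr=lambda u,v:(215+u/9-.5,165+v/9-.5)
print('plug top',rel(*cr(360,98),.063),'ring top',rel(*cr(355,30),.061))
print('plug left/right',rel(*cr(92,360),.063),rel(*cr(632,360),.063))
print('slot end',rel(*cr(357,278),.0605),'bevel end',rel(*cr(357,262),.063))
print('tip front',rel(*cr(347,343),z0-.033),rel(*cr(347,343),z0-.022))
hsv=cv2.cvtColor(im,cv2.COLOR_BGR2HSV)
m=((hsv[...,0]>15)&(hsv[...,0]<35)&(hsv[...,1]>110)&(hsv[...,2]>100)).astype(np.uint8); m[:165]=0;m[214:]=0;m[:,:215]=0;m[:,295:]=0
ys,xs=np.nonzero(m)
# upper boundary points
B=[(x,ys[xs==x].min()) for x in range(xs.min()+3,xs.max()-2)]
W=np.array([(ray(c,u,v-.5,.063)-t) for u,v in B]);X=W@tx;Y=W@ty
A=np.c_[2*X,2*Y,np.ones(len(X))];s=np.linalg.lstsq(A,X**2+Y**2,rcond=None)[0];print('circle',s[:2]*1000,np.sqrt(s[2]+s[0]**2+s[1]**2)*1000)
# same in w11
im,c=load('w11.png');t=np.array([ 0.55841993,-0.02082087,0.34359989])
print('w11 slot ends',rel(205+287/6-.5,90+192/6-.5,.0605),rel(205+287/6-.5,90+300/6-.5,.0605),'bevel',rel(205+290/6,90+175/6,.063),rel(205+290/6,90+315/6,.063))
```

```text
plug top (np.float64(26.24), np.float64(0.18)) ring top (np.float64(31.92), np.float64(-0.25))
plug left/right (np.float64(2.24), np.float64(-23.96)) (np.float64(2.21), np.float64(24.71))
slot end (np.float64(9.2), np.float64(-0.06)) bevel end (np.float64(11.36), np.float64(-0.08))
tip front (np.float64(6.56), np.float64(-0.98)) (np.float64(9.9), np.float64(-0.98))
circle [2.02286728 0.18617021] 23.93262996061257
w11 slot ends (np.float64(67.23), np.float64(-0.13)) (np.float64(50.41), np.float64(-0.1)) bevel (np.float64(69.34), np.float64(0.82)) (np.float64(47.74), np.float64(0.87))
```

```bash
python3 -m inch '[[[-0.03,0.035,0,0,0,0],[0,0,0.2,0,0,0],[0,0,0.2,0,0,0],[0,0,0.2,0,0,0],[0,0,0.1,0,0,0],[0,0,0,0,0,0]]]'; python3 -c "
from h import *
snap('wrist','w13.png')
o=get_obs();print(o['eef_pos'],o['wrist_force'],o['wrist_torque'])
im,c=load('w13.png')
cv2.imwrite('pics/w13z.png',cv2.resize(im[165:225,215:295],None,fx=9,fy=9,interpolation=cv2.INTER_CUBIC))"
```

```text
time_s: 19.3
eef_pos: [0.5012, -0.0118, 0.2739]
eef_rot: [-0.0, 0.069, 0.998, -0.0]
wrist_force: [-0.5, -0.3, -0.9]
finger_gap: 0.0098
[ 0.50129865 -0.01175498  0.27421692] [-0.07068011 -0.47939118 -0.45194628] [ 0.10289342 -0.13268757  0.02607924]
```

View pics/w13z.png

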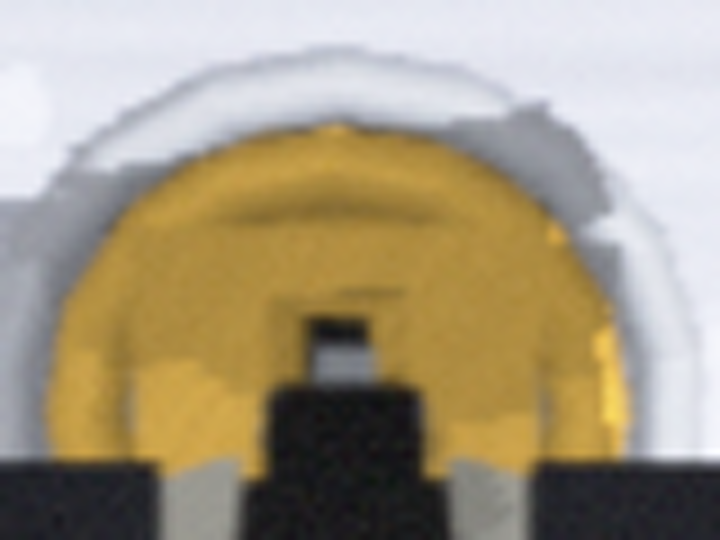

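```bash
python3 -m inch '[[[0,-0.016,0,0,0,0],[0,0,0.1,0,0,0],[0,0,0.1,0,0,0],[0,0,0.1,0,0,0],[0,0,0.1,0,0,0],[0,0,0,0,0,0]]]'; python3 -c "
from h import *
o=get_obs();print(o['eef_pos'],o['wrist_force'],o['wrist_torque'])"
```

```text
time_s: 19.95
eef_pos: [0.5004, -0.0121, 0.2638]
eef_rot: [-0.001, 0.069, 0.998, -0.0]
wrist_force: [-4.3, 0.1, 0.8]
finger_gap: 0.0097
[ 0.50039907 -0.01211774  0.26378114] [-4.29609942  0.09716825  0.76839884] [0.28425048 1.08786836 0.01969404]
```

```bash
python3 -m inch '[[[0.03,0,0,0,0,0],[0,0,0.1,0,0,0],[0,0,0.1,0,0,0],[0,0,0,0,0,0]]]'; python3 -c "
from h import *
o=get_obs();print(o['eef_pos'],o['wrist_force'],o['wrist_torque'])"
```

```text
time_s: 20.35
eef_pos: [0.4998, -0.0119, 0.259]
eef_rot: [-0.001, 0.069, 0.998, -0.0]
wrist_force: [-5.1, 1.5, 0.8]
finger_gap: 0.0095
[ 0.49979015 -0.01187258  0.25901752] [-5.08290393  1.51282626  0.78576449] [ 0.43412747  1.42969569 -0.00944732]
```

```bash
python3 -m inch '[[[0,0,0.08,0,0,0],[0,0,0.08,0,0,0],[0,0,0,0,0,0]]]'; python3 -c "
from h import *
o=get_obs();print(o['eef_pos'],o['wrist_force'],o['wrist_torque'])"
```

```text
time_s: 20.65
eef_pos: [0.4998, -0.012, 0.255]
eef_rot: [-0.001, 0.069, 0.998, -0.0]
wrist_force: [-5.5, 0.9, 0.6]
finger_gap: 0.0092
[ 0.4998102  -0.01199133  0.25495307] [-5.51428537  0.94367514  0.61026817] [ 0.30421246  1.38182317 -0.04206296]
```

```bash
python3 -m inch '[[[0,0,0.08,0,0,0],[0,0,0.08,0,0,0],[0,0,0,0,0,0]]]'; python3 -c "
from h import *
snap('wrist','w14.png');snap('scene','s14.png')
o=get_obs();print(o['eef_pos'],o['wrist_force'],o['wrist_torque'])
im,c=load('s14.png');t=o['eef_pos']
x,y=map(int,proj(c,[t[0],t[1],.066]))
cv2.imwrite('pics/s14z.png',cv2.resize(im[y-35:y+35,x-45:x+45],None,fx=8,fy=8,interpolation=cv2.INTER_CUBIC))"
```

```text
time_s: 20.95
eef_pos: [0.5004, -0.012, 0.2514]
eef_rot: [-0.0, 0.069, 0.998, -0.0]
wrist_force: [-6.0, 0.6, 5.5]
finger_gap: 0.0098
[ 0.50038974 -0.0119772   0.25148681] [-5.63191634  0.89478021  4.75829209] [ 2.91220710e-01  1.12257712e+00 -2.05997574e-04]
```

View pics/s14z.png

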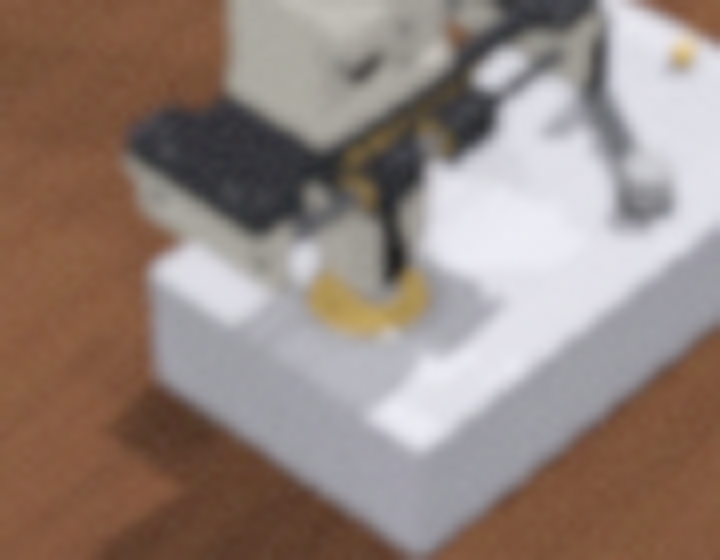

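View pics/w14.png

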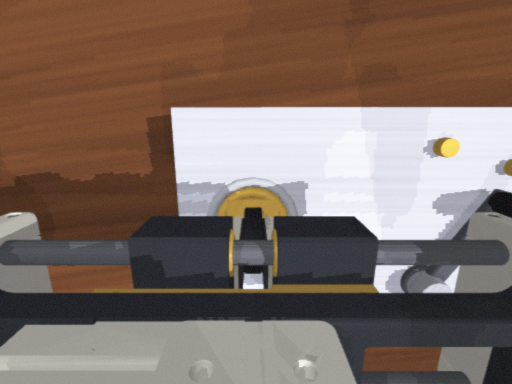

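```bash
python3 -m inch '[[[0,0,0.08,0,0,0],[0,0,0.08,0,0,0],[0,0,0,0,0,0]]]'; python3 -c "
from h import *
o=get_obs();print(o['eef_pos'],o['wrist_force'],o['wrist_torque'])"
```

```text
time_s: 21.35
eef_pos: [0.5007, -0.0115, 0.2498]
eef_rot: [0.001, 0.069, 0.998, -0.001]
wrist_force: [-14.2, -1.5, 38.1]
finger_gap: 0.0096
[ 0.50069429 -0.01151008  0.24982124] [-14.18799461  -1.54212362  38.09524705] [-0.1823985   3.31222694 -0.00702351]
```

```bash
python3 -m inch '[[[0.03,0,-0.03,0,0,0],[0,0,0,0,0,0]]]'; python3 -c "
from h import *
snap('wrist','w15.png')
o=get_obs();print(o['eef_pos'],o['wrist_force'],o['wrist_torque'])
out=[]
for f in ['w11','w13','w14','w15']:
    im,c=load(f+'.png'); g=cv2.cvtColor(im,cv2.COLOR_BGR2GRAY); print(f,g[198:214,250:258].mean(1).astype(int)); out.append(cv2.resize(im[185:290,215:295],None,fx=2.5*2,fy=5,interpolation=cv2.INTER_CUBIC))
cv2.imwrite('pics/cmp.png',cv2.resize(np.hstack(out[1:]),None,fx=.6,fy=.6))
"
```

```text
time_s: 21.55
eef_pos: [0.5003, -0.0117, 0.25]
eef_rot: [0.001, 0.069, 0.998, -0.0]
wrist_force: [-8.4, -0.6, 24.9]
finger_gap: 0.0099
[ 0.50033198 -0.01167332  0.24998533] [-8.85020314 -0.95125219 25.02615499] [-0.07374955  2.04311898 -0.00821598]
w11 [238 238 239 239 239 205 157 133 111  72  33  21  24  22  20  24]
w13 [125 123  82  58  59  88 120 125 120  82  38  21  23  22  25  22]
w14 [122 131 143 145 145 144 145 145 140  90  39  24  23  24  23  23]
w15 [123 130 143 145 145 145 145 145 139  87  40  23  26  24  23  25]
```

View pics/cmp.png

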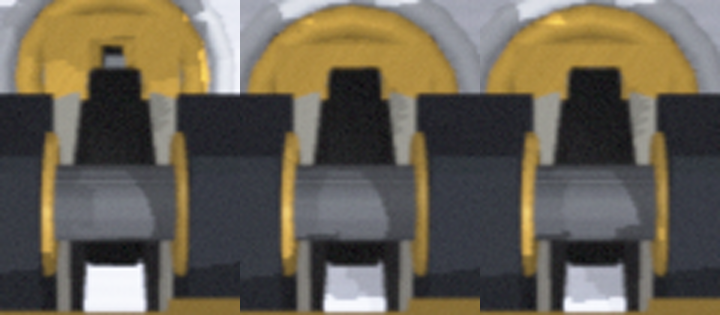

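```bash
python3 -m inch '[[[0,0,0,0,0,0.6],[0,0,0,0,0,0.6],[0,0,0,0,0,0.6],[0,0,0,0,0,0.6],[0,0,0,0,0,0.6],[0,0,0,0,0,0]]]'; python3 -c "
from h import *
o=get_obs();q=o['eef_rot'];print(o['eef_pos'],o['wrist_force'],o['wrist_torque'],'toolx',np.degrees(2*np.arctan2(q[2],q[1])))"
```

```text
time_s: 22.2
eef_pos: [0.5003, -0.012, 0.25]
eef_rot: [0.001, 0.2, 0.98, -0.001]
wrist_force: [-8.0, -1.2, 24.4]
finger_gap: 0.0099
[ 0.50033118 -0.0119815   0.24996598] [-8.008605   -1.18413672 24.35047749] [-0.32661602  1.98316187  0.04323354] toolx 156.92045456414706
```

```bash
python3 -m inch '[[[0.02,-0.01,0,0,0,0.8],[0,0,0,0,0,0.8],[0,0,0,0,0,0.8],[0,0,0,0,0,0.8],[0,0,0,0,0,0.8],[0,0,0,0,0,0.8],[0,0,0,0,0,0]]]'; python3 -c "
from h import *
o=get_obs();q=o['eef_rot'];print(o['eef_pos'],o['wrist_force'],o['wrist_torque'],'toolx',np.degrees(2*np.arctan2(q[2],q[1])),o['finger_gap'])
snap('wrist','w16.png')"
```

```text
time_s: 22.9
eef_pos: [0.5, -0.0125, 0.25]
eef_rot: [0.002, 0.4, 0.917, -0.0]
wrist_force: [-7.5, -2.9, 22.8]
finger_gap: 0.0095
[ 0.50000914 -0.01246959  0.24997327] [-7.46441435 -2.85119616 22.83327051] [-0.710049    1.64248957  0.07874175] toolx 132.86925648724747 0.009486986178169423
```

View pics/w16.png

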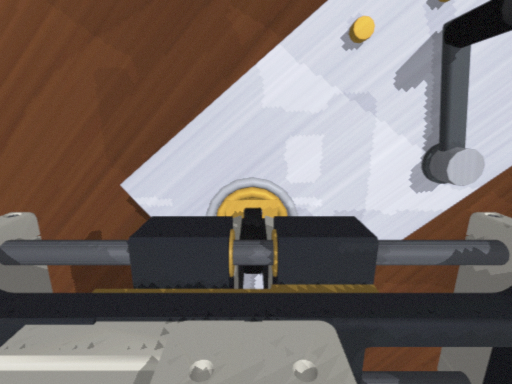

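```bash
python3 -m inch '[[[0,0,0,0,0,0.8],[0,0,0,0,0,0.8],[0,0,0,0,0,0.8],[0,0,0,0,0,0.8],[0,0,0,0,0,0.8],[0,0,0,0,0,0.8],[0,0,0,0,0,0.8],[0,0,0,0,0,0]]]'; python3 -c "
from h import *
o=get_obs();q=o['eef_rot'];print(o['eef_pos'],o['wrist_force'],o['wrist_torque'],'toolx',np.degrees(2*np.arctan2(q[2],q[1])),o['finger_gap'])"
python3 -m inch '[[[0,0,0,0,0,0.8],[0,0,0,0,0,0.8],[0,0,0,0,0,0.4],[0,0,0,0,0,0]]]'; python3 -c "
from h import *
o=get_obs();q=o['eef_rot'];print(o['eef_pos'],o['wrist_force'],o['wrist_torque'],'toolx',np.degrees(2*np.arctan2(q[2],q[1])),o['finger_gap'])"
```

```text
time_s: 23.75
eef_pos: [0.4997, -0.0129, 0.25]
eef_rot: [0.002, 0.61, 0.793, -0.0]
wrist_force: [-9.3, -3.3, 24.2]
finger_gap: 0.0097
[ 0.49973794 -0.01289341  0.24996171] [-9.25588616 -3.3124007  24.19048631] [-1.05104799  1.96168049  0.09438325] toolx 104.85882898050696 0.009656968601877912
time_s: 24.15
eef_pos: [0.4996, -0.013, 0.2499]
eef_rot: [0.001, 0.676, 0.737, -0.0]
wrist_force: [-8.9, -5.0, 25.3]
finger_gap: 0.0097
[ 0.49960172 -0.01299395  0.249944  ] [-8.94711728 -5.00354367 25.29423475] [-1.12027273  2.17714151  0.06630098] toolx 94.92700037917459 0.009681688882779465
```

```bash
python3 -m inch '[[[0,0,0,0,0,0.6],[0,0,0,0,0,0.6],[0,0,0,0,0,0]]]'; python3 -c "
from h import *
o=get_obs();q=o['eef_rot'];print(o['eef_pos'],o['wrist_force'],o['wrist_torque'],'toolx',np.degrees(2*np.arctan2(q[2],q[1])),o['finger_gap'])"
python3 -m inch '[[[0,0,0,0,0,0.5],[0,0,0,0,0,0.5],[0,0,0,0,0,0]]]'; python3 -c "
from h import *
o=get_obs();q=o['eef_rot'];print(o['eef_pos'],o['wrist_force'],o['wrist_torque'],'toolx',np.degrees(2*np.arctan2(q[2],q[1])),o['finger_gap'])"
```

```text
time_s: 24.45
eef_pos: [0.4995, -0.013, 0.25]
eef_rot: [0.001, 0.714, 0.7, -0.0]
wrist_force: [-10.0, -4.9, 26.6]
finger_gap: 0.0099
[ 0.49951376 -0.01303399  0.24996526] [-9.98728909 -4.85310841 26.62686088] [-1.16056989  2.30623093  0.10689719] toolx 88.89814053208909 0.009911833743643999
time_s: 24.75
eef_pos: [0.4993, -0.0129, 0.2499]
eef_rot: [0.001, 0.744, 0.669, -0.0]
wrist_force: [-11.1, -3.7, 27.9]
finger_gap: 0.0094
[ 0.49927833 -0.01290801  0.24994974] [-11.06084045  -3.73564341  27.88824913] [-1.07972923  2.69470963  0.15535702] toolx 83.93002604746214 0.009374715333678967
```

```bash
python3 -m inch '[[[0,0,0,0,0,0.4],[0,0,0,0,0,0]]]'; python3 -c "
from h import *
o=get_obs();q=o['eef_rot'];print(o['eef_pos'],o['wrist_force'],o['wrist_torque'],'toolx',np.degrees(2*np.arctan2(q[2],q[1])),o['finger_gap'])
im,c=snap('wrist','w17.png');snap('scene','s17.png');snap('top','t17.png')
cv2.imwrite('pics/w17z.png',cv2.resize(im[165:295,205:305],None,fx=6,fy=4.5,interpolation=cv2.INTER_CUBIC))"
```

```text
time_s: 24.95
eef_pos: [0.4991, -0.0129, 0.2499]
eef_rot: [0.001, 0.755, 0.656, -0.001]
wrist_force: [-10.7, -2.6, 28.7]
finger_gap: 0.0095
[ 0.49908922 -0.0128555   0.2499244 ] [-10.72938608  -2.63177709  28.68960834] [-0.97981985  2.87390281  0.15917539] toolx 81.95526048555476 0.009486254159387714
```

View pics/w17.png

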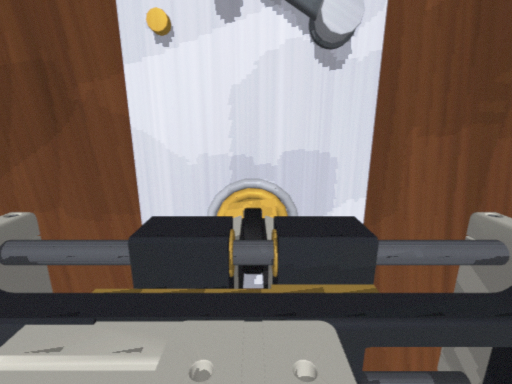

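View pics/w17z.png

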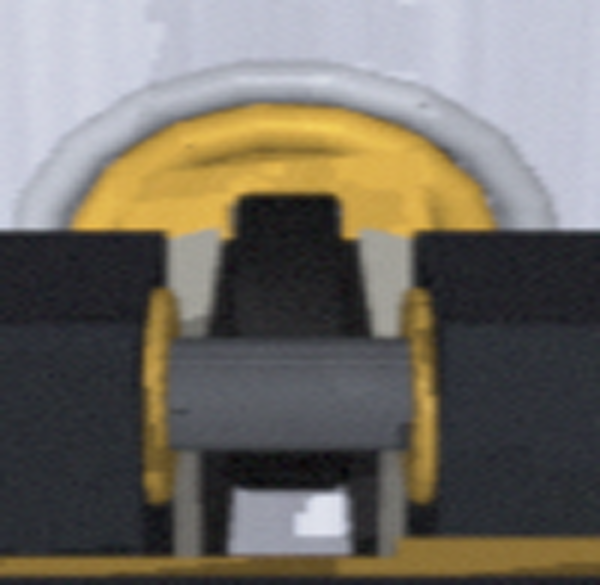

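View pics/s17.png

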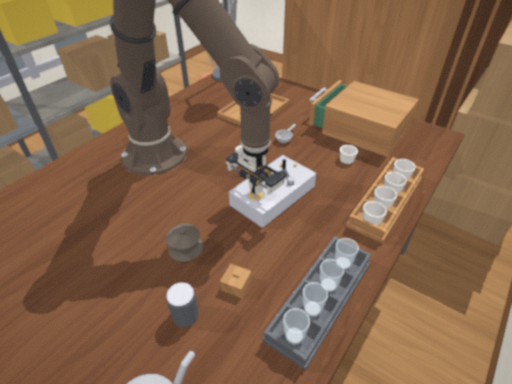

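```bash
python3 -m inch '[[[0,0,0,0,0,0.5],[0,0,0,0,0,0]]]'; python3 -c "
from h import *
o=get_obs();q=o['eef_rot'];print(o['eef_pos'],o['wrist_force'],o['wrist_torque'],'toolx',np.degrees(2*np.arctan2(q[2],q[1])),o['finger_gap'])
im,c=snap('wrist','w18.png')
O=[]
for f in ['w14','w16','w17','w18']:
    im,c=load(f+'.png'); O.append(cv2.resize(im[178:220,205:303],None,fx=8,fy=3.4*1,interpolation=cv2.INTER_CUBIC))
cv2.imwrite('pics/cmp2.png',np.vstack(O))"
```

```text
time_s: 25.3
eef_pos: [0.4991, -0.0128, 0.2499]
eef_rot: [0.001, 0.769, 0.639, -0.001]
wrist_force: [-11.8, -3.7, 29.9]
finger_gap: 0.0099
[ 0.49905233 -0.01276431  0.24992716] [-11.82286952  -3.65776704  29.8844838 ] [-0.96055526  2.85232407  0.31872259] toolx 79.46640820795378 0.009930491290996758
```

View pics/cmp2.png

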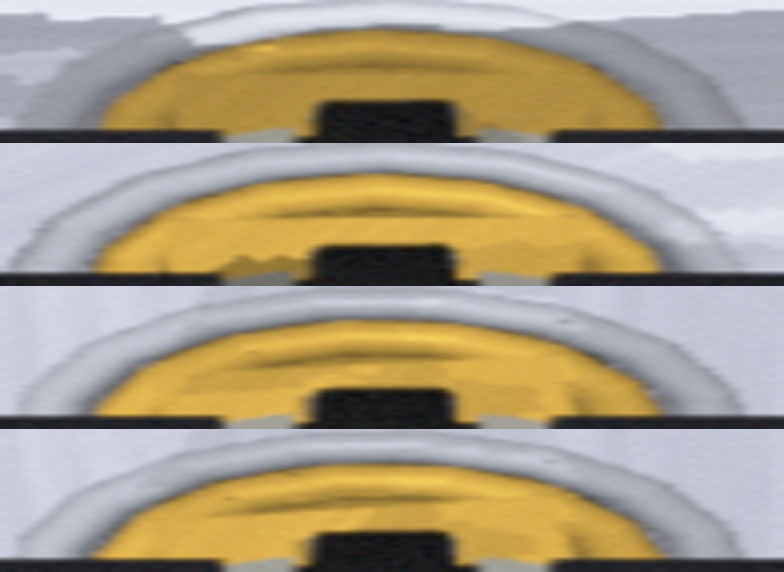

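```bash
python3 -c "
from h import *
a,c=snap('scene','s18.png'); b,c2=load('t17.png')
a0,_=load('s5.png')
L=cv2.resize(a[140:230,225:330],None,fx=4,fy=4,interpolation=cv2.INTER_CUBIC);M=cv2.resize(b[150:240,170:275],None,fx=4,fy=4,interpolation=cv2.INTER_CUBIC)[:360]
cv2.imwrite('pics/fin.png',cv2.resize(np.hstack([L,M]),None,fx=.94,fy=.94))"
```

```text
(no output)
```

View pics/fin.png

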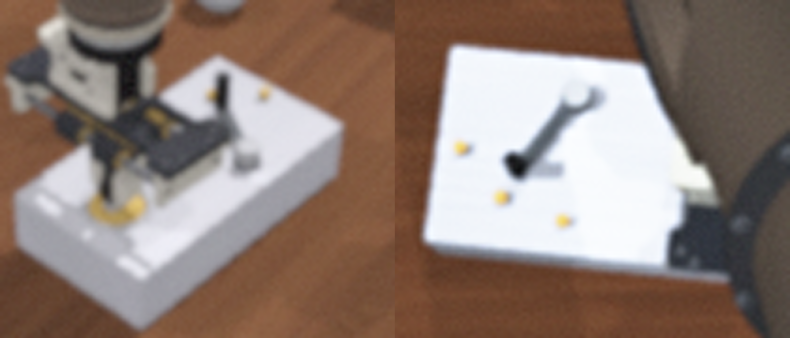

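```bash
python3 -m inch '[[[0,0,0,0,0,0],[0,0,0,0,0,0],[0,0,0,0,0,0],[0,0,0,0,0,0],[0,0,0,0,0,0]]]'; python3 -c "
from h import *
o=get_obs();q=o['eef_rot'];print(o['eef_pos'],o['wrist_force'],o['wrist_torque'],'toolx',np.degrees(2*np.arctan2(q[2],q[1])),o['finger_gap'])
order.finish_job()"
```

```text
time_s: 25.9
eef_pos: [0.4991, -0.0128, 0.2499]
eef_rot: [0.001, 0.769, 0.64, -0.001]
wrist_force: [-11.6, -4.1, 28.3]
finger_gap: 0.0097
[ 0.4990516 -0.0128063  0.2499435] [-11.63026529  -4.08523002  28.28342237] [-0.88501664  2.79257069  0.32499119] toolx 79.54213708049696 0.009671735854050024
the job is handed in; nothing more can be done
```

I carried out the whole sequence and handed the job in at about 26 s. The arm is still gripping the key at the lock's stop. No verdict was reported.

- **Lever:** I swung it by its knob to about 1.04 rad, against a target of 1.047. The last top and scene pictures still show it pointing at the middle stud.
- **Key home:** I took the key from its stand and pushed it down until the downward force rose sharply. At that point its shoulder was within about 1 mm of the plug's face, going by the tool height. The pictures showed no slip of the key in the fingers.
- **Turn:** I turned the tool about 92° clockwise. The turning torque jumped from 0.16 to 0.32 N m while the plug stopped following, so it is at its stop. The last readings were steady: about 28 N pressing down, the grip set to 60 N, and the fingers 9.7 mm apart on the key.
- **Bystanders:** I did not touch the gaiwan, strainer, cup or canister, and they looked unmoved in the pictures. I did not measure their positions again at the end.

Three things were less certain:
- **Plug angle:** I inferred it from the torque jump and the marks on the plug, not from a direct reading.
- **Sideways force:** About 9 to 12 N remained on the tool throughout the turn.
- **Camera agreement:** The top and scene cameras placed the box 2 to 5 mm differently, so I relied on the wrist camera.

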